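# Lock the bayonet cap on the fuel can

### The arm

A 6-joint arm with a two-finger parallel gripper is mounted at the origin on the work surface. World frame = base frame: x ahead of the robot, y to its left, z up, the work surface at z = 0. Lengths are in m, angles in degrees, forces in N, time in s.
With the tool pointing down it reaches from about 0.15 to 0.775 m from the base axis. Payload 6.1 kg.
Tool frame: the origin (TCP) lies at the very end of the fingers, on their centre line; the grasp point (between the pads) lies behind it (r.tcp_to_grasp is the z of the grasp point in the tool frame, in m); z points along the fingers, y is the line along which they close (so a half turn about z gives the same grasp; the last joint's range is limited). The gripper opens to 85 mm and grips with 20 to 120 N. Pads are 22 mm wide; open, the fingers measure 114 mm over their backs; the gripper's body (76 mm by 85 mm) begins 54 mm behind the grasp point. The pads swing forward as they close: fully open they stand 13 mm farther back than shut.
Start: joints at [68.182, 7.208, -2.269, 80.523, 0, 90], TCP at [0.195, 0.487, 0.231] pointing down, gripper open.
Joint ranges: [-155.77, 155.77], [-54.66, 111.73], [-72.52, 77.12], [-102.08, 115.82], [-83.92, 84.16], [-180, 180]. Speed limits (degrees/s): [136.94, 136.94, 172.46, 180, 180, 180].

### API

Orientations are given as a 3x3 rotation matrix whose columns are the frame's x, y, z axes.
In Python, from bench import r gives the robot as it stands.
- The arm moves only by the tool step_arm, never from a script. Its argument "increments" is a list of rows, each a list of 6 numbers: the shift along the world's x, y, z scaled (see below), then the turn, a rotation vector about the world's x, y, z scaled (see below). A call has 1 to 20 rows; each row is the pose to reach, as a shift and turn from the pose commanded when the call began, turning the shorter way round; what a row does not reach only later rows make up. The controller multiplies each number of a shift by 0.08 m and each number of a turn by 2 pi rad. A row lasts 1/10 s, in which the tool goes at most 50 mm and 8.59 degrees, less where a joint would pass 70% of its speed; a pose out of reach is approached as far as the arm can. A call with a number of a shift or a turn outside -1 to 1 is refused whole. A call with a gripper value outside its range is refused whole. "hand" is the opening, from 0 (shut) to 1 (fully open), set as the call begins (left out, the last holds). The fingers move at their own pace and stop on an object; "newtons" is the grip in N (left out, the last holds). Time passes only in rows, so rows that repeat a pose let the fingers close. It gives the time, the measured TCP pose, the force, the opening and the grip force at its end, in the units of the state.
- r.sense(): the state, without advancing time (a new reading comes with each control period).
- r.capture(name): name is "scene" or "side" or "wrist"; returns the picture (420x560x3 uint8, red, green, blue); there is no depth.
- r.camera_model(name): a dict with "intrinsics" (3x3 intrinsics, pixels), "R" (3x3) and "t" (3): a world point X has camera coordinates R X + t. Camera axes: x right, y down, z forward; pixel columns grow to the right and rows downward; lengths in m; the calibration is good to about 2 mm. A picture is of the moment at which its call begins: read the wrist's pose just before it. camera_model takes no time and is no camera call; for the wrist camera it gives the pose at the moment of the call.
- r.job_done(): hands the job in; it is judged then, once.
The state is a dict: "time": time; "joints": joint angles; "qvel": joint speeds; "joint_efforts": joint torques, N m; "eef_pos": TCP position; "eef_rot": TCP orientation; "wrist_force": force on the tool from outside, world axes, zero at the start; "moment": the same for the moment, N m; "width": finger opening in m; "gripper_force": force on a finger pad.
Only numpy, scipy, OpenCV 4.12 (cv2) and the standard library are available. Lean on these libraries where they do the work, as an engineer would, in place of code of your own. Each camera call takes 0.05 s, during which the arm holds its last target. There are 200 camera calls.

### The job

Close the fuel can: pick its cap up off the bench, drop its lugs into the slots of the neck, press it down against the spring and twist it clockwise (seen from above) until the lugs catch in their notches, then let go so that the cap stays locked, level and sprung up into the notches. Go gently, with no more than about 20 N of push and 1 N m of twist on the cap, and leave the other things on the bench where they are.

Things in the scene. Friction and masses are not known exactly. Their poses are not given: they have to be found in the camera images.
- cap: Plastic bayonet cap (black, flange grey), 100 g, standing on the bench grip up. Origin: centre of its underside, z up. From below: nose 28 mm across, 5 mm high; plug 34 mm across up to 26 mm; two opposite lugs along the cap's x axis, 10 mm wide, reaching 23.5 mm from the axis, at 5 to 10 mm height; flange 60 mm across at 26 to 31 mm; then the grip bar, top at 59 mm.
- grip (a point): Middle of the cap's straight grip bar, 45 mm above the cap's underside, axes as the cap's. The bar is 46 mm long along x (in line with the lugs), 14 mm thick along y and 28 mm high.
- can: Orange plastic fuel can, full, immovable, 150 mm (x) by 250 mm (y), shoulder at 130 mm; origin at the centre of its underside, z up. A round steel neck rises at local y = +65 mm; a carrying handle, top at 165 mm, bridges local y = -105 to -18 mm.
- neck (a point): Centre of the neck's top edge, 160 mm above the bench, axes as the can's. Steel collar 62 mm across; hole 39 mm across with two opposite lug slots (1.6 mm play each side of a lug). The slots lie along the can's x only roughly: the collar is set up to 0.75 rad off either way and stays so. Lugs off the slots rest on the lip, the cap's origin then 5 mm below this point.
- pad_rest (a point): Top of the sprung pad inside the neck, at rest 11 mm below the neck's top. With lugs in the slots the cap's origin comes to rest here. Pressing takes 3 N to start and 0.7 N more per mm; the pad bottoms hard 12 mm lower, at about 11 N. From 8 mm down (9 N) the lugs are under the lip and the cap can turn, clockwise only.
- lock (a point): On the neck's axis, 15 mm below its top: where the cap's origin rests when locked. The notches under the lip are centred 60 degrees clockwise of the slots, as wide as the slots; a solid stop ends the turn about 5 degrees past that. Let up there, the spring (6 N) lifts the lugs 4 mm into the notches and they cannot turn back.
- cup: Bystander: open aluminium cup, 68 mm across, 75 mm high; origin at the centre of its underside.
- pail: Bystander: open white plastic pail, 110 mm across, 110 mm high; origin at the centre of its underside.
- knife: Bystander: short spatula, 140 mm long, lying on the bench, handle along its -x; origin under its middle.
There are look-alikes about, which are no part of the job. What is shaped like the cap but green or red is not meant.

How it is judged:
By the outcome, as a careful person would: the job done as asked, in the order asked, and still so for the second after the job is handed in, with the robot touching nothing.
It also fails if it takes over 67 s, if anything falls off the work surface, if the arm or the gripper's body presses on something with over 40 N, if the wrist force passes 120 N, or if a joint passes its speed limit or range.

## Working session

There is one attempt and no reset: what is moved stays moved. The work goes in short steps, Python scripts to look and compute and a tool call to move; the robot and the scene stay as the last step left them, time stands still between calls to the robot, and variables do not carry over. Pictures are saved under pics/ and viewed, at most 10 in all, crops included, and the job is handed in when it is done.

Besides the shell and the picture viewer there is one more tool, called after "Emit:" as name(argument=value, ...) on one line, values as JSON. step_arm: Moves the arm, as the interface text tells. Shifts and turns lie within -1 to 1; 1 stands for 0.08 m of shift or 2 pi rad of turn. Its arguments: {"type":"object","properties":{"increments":{"type":"array"},"hand":{"type":"number"},"newtons":{"type":"number"}},"required":["increments"]}

```bash
mkdir -p pics; ls; python3 - <<'E'
from bench import r
import cv2,numpy as np
for n in("scene","side"):
    im=r.capture(n);cv2.imwrite(f"pics/{n}0.png",im[:,:,::-1])
    print(n,{k:np.round(v,3).tolist() for k,v in r.camera_model(n).items()})
print(r.tcp_to_grasp,r.sense())
E
```

```text
pics
scene {'intrinsics': [[452.177, 0.0, 282.917], [0.0, 452.177, 203.878], [0.0, 0.0, 1.0]], 'R': [[-0.673, 0.739, -0.016], [0.577, 0.511, -0.637], [-0.462, -0.438, -0.771]], 't': [0.32, -0.221, 1.485]}
side {'intrinsics': [[492.826, 0.0, 282.374], [0.0, 492.826, 213.677], [0.0, 0.0, 1.0]], 'R': [[0.72, -0.694, 0.021], [-0.46, -0.5, -0.734], [0.52, 0.519, -0.679]], 't': [-0.317, 0.342, 1.025]}
-0.0187 {'time': 0.1, 'joints': array([ 6.81840516e+01,  7.23859949e+00, -2.32049420e+00,  8.05245163e+01,
        3.71769267e-04,  8.99997260e+01]), 'qvel': array([-0.01353881, -0.0098386 ,  0.19147568, -0.08376335,  0.00029052,
       -0.07726152]), 'joint_efforts': array([-2.14126980e-03, -4.36904812e+01,  3.53604841e+01,  1.36607655e-02,
       -2.22845474e-04, -2.28775100e-06]), 'eef_pos': array([0.1949636 , 0.48705571, 0.23060015]), 'eef_rot': array([[-9.28384194e-01,  3.71621432e-01, -5.48326415e-04],
       [ 3.71621836e-01,  9.28383209e-01, -1.35234791e-03],
       [ 6.49556952e-06, -1.45926849e-03, -9.99998935e-01]]), 'wrist_force': array([ 0.00948055, -1.44324616,  0.27123424]), 'moment': array([ 0.04790213,  0.01761879, -0.04620499]), 'gripper_force': 0.0, 'width': 0.08566740912745963}
```

View pics/scene0.png

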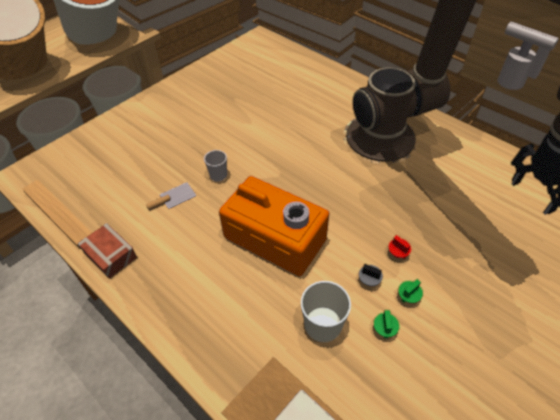

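View pics/side0.png

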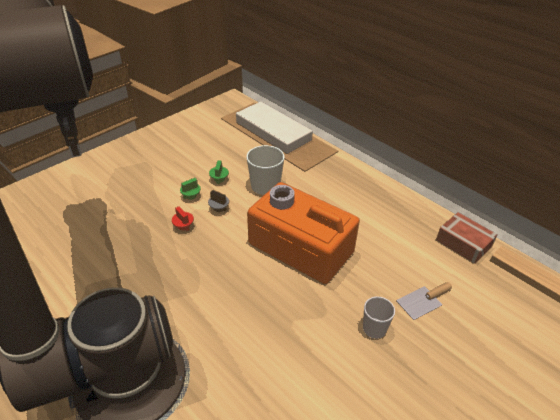

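Cap candidates in scene view: black/grey (371,275), red (400,247), green (410,292), green (386,324). I choose the black one with the grey flange, which sits at (219,202) in the side view. The neck is at (296,213) in scene and (283,196) in side.

```bash
cat > h.py <<'E'
from bench import r
import cv2,numpy as np
def ray(c,u,v,z):
    "pixel -> world point on plane z"
    K,R,t=[np.array(c[k]) for k in("intrinsics","R","t")]
    d=R.T@np.linalg.inv(K)@[u,v,1]; o=-R.T@t
    return o+d*(z-o[2])/d[2]
def proj(c,X):
    p=np.array(c["intrinsics"])@(np.array(c["R"])@X+np.array(c["t"]));return p[:2]/p[2]
def two(c1,p1,c2,p2):
    P=[np.array(c["intrinsics"])@np.c_[c["R"],c["t"]] for c in(c1,c2)]
    X=cv2.triangulatePoints(P[0],P[1],np.float64(p1),np.float64(p2))[:,0];return X[:3]/X[3]
E
python3 - <<'E'
from h import *
S,D=r.camera_model("scene"),r.camera_model("side")
out=[]
for n,c,cap,nk in(("scene",S,(371,275),(296,213)),("side",D,(219,202),(283,196))):
    im=cv2.imread(f"pics/{n}0.png")
    mx=im.max(2)
    print(n,"cap@.045",ray(c,*cap,.045).round(3),"neck@.16",ray(c,*nk,.16).round(3))
    m=np.zeros(mx.shape,np.uint8);x,y=cap;m[y-16:y+16,x-16:x+16]=(mx[y-16:y+16,x-16:x+16]<45)
    print("black",m.sum(),cv2.minAreaRect(cv2.findNonZero(m)))
    for p in(cap,nk):
        x,y=p;out.append(cv2.resize(im[y-25:y+25,x-25:x+25],(380,290),interpolation=cv2.INTER_CUBIC))
print(two(S,(371,275),D,(219,202)),two(S,(296,213),D,(283,196)))
cv2.imwrite("pics/crop0.png",np.vstack([np.hstack(out[:2]),np.hstack(out[2:])]))
# other positions
print("pail",ray(S,326,300,.11),"cup",ray(S,217,158,.075),"red",ray(S,400,250,.03),"green",ray(S,410,293,.03),"green2",ray(S,386,326,.03))
E
```

```text
scene cap@.045 [0.475 0.291 0.045] neck@.16 [0.52  0.087 0.16 ]
black 147 ((371.37933349609375, 271.5517272949219), (18.198143005371094, 8.541985511779785), 21.801410675048828)
side cap@.045 [0.452 0.268 0.045] neck@.16 [0.506 0.072 0.16 ]Traceback (most recent call last):
  File "<stdin>", line 9, in <module>
cv2.error: OpenCV(4.12.0) /io/opencv/modules/imgproc/src/convhull.cpp:143: error: (-215:Assertion failed) total >= 0 && (depth == CV_32F || depth == CV_32S) in function 'convexHull'
```

```bash
python3 - <<'E'
from h import *
S,D,W=[r.camera_model(n) for n in("scene","side","wrist")]
out=[]
for n,cap,nk in(("scene",(371,275),(296,213)),("side",(219,202),(283,196))):
    im=cv2.imread(f"pics/{n}0.png")
    for x,y in(cap,nk): out.append(cv2.resize(im[y-25:y+25,x-25:x+25],(380,290),interpolation=cv2.INTER_CUBIC))
cv2.imwrite("pics/crop0.png",np.vstack([np.hstack(out[:2]),np.hstack(out[2:])]))
print(two(S,(371,275),D,(219,202)),two(S,(296,213),D,(283,196)))
for n,p,z in("pail",(326,300),.11),("cup",(217,158),.075),("red",(400,250),.03),("gr",(410,293),.03),("gr2",(386,326),.03): print(n,ray(S,*p,z).round(3))
print({k:np.round(v,3).tolist() for k,v in W.items()}, "cam at",-W["R"].T@W["t"])
s=r.sense();print("cam in tool",s["eef_rot"].T@(-W["R"].T@W["t"]-s["eef_pos"]),(W["R"]@s["eef_rot"]).round(3))
E
```

```text
[0.46444352 0.28617086 0.0260484 ] [0.51444046 0.08075131 0.14956207]
pail [0.629 0.27  0.11 ]
cup [ 0.468 -0.266  0.075]
red [0.356 0.3   0.03 ]
gr [0.445 0.386 0.03 ]
gr2 [0.553 0.391 0.03 ]
{'intrinsics': [[300.136, 0.0, 277.85], [0.0, 300.136, 206.331], [0.0, 0.0, 1.0]], 'R': [[0.371, 0.929, -0.002], [0.881, -0.352, 0.315], [0.292, -0.118, -0.949]], 't': [-0.525, -0.042, 0.381]} cam at [0.12059815 0.51736011 0.37379589]
cam in tool [ 0.08030241  0.00028934 -0.14319579] [[ 0.     1.     0.   ]
 [-0.949  0.001 -0.315]
 [-0.315 -0.     0.949]]
```

View pics/crop0.png

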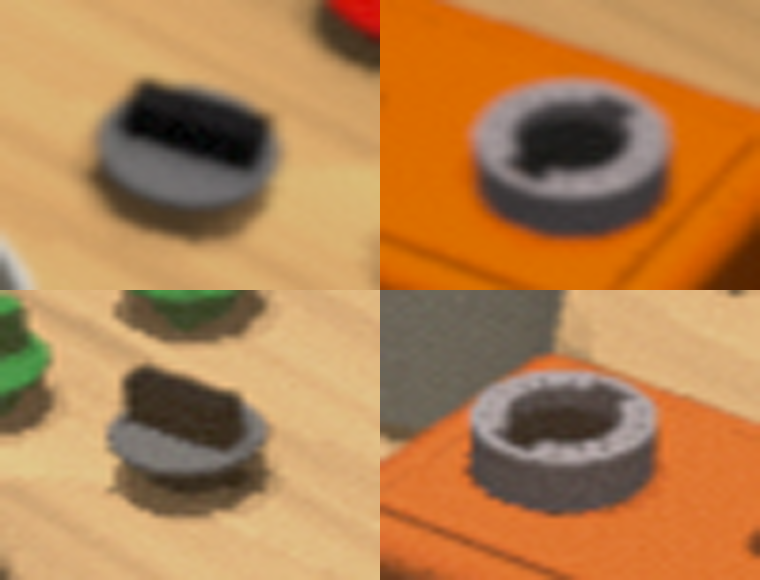

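```bash
python3 - <<'E'
from h import *
S,D=[r.camera_model(n) for n in("scene","side")]
a=lambda p,q:np.degrees(np.arctan2(*(q-p)[1::-1]))%180
for nm,c,b,s in(("scene",S,[(364.4,264.7),(381.5,270.7)],[(290.7,216.4),(302.6,205.8)]),("side",D,[(210.4,191.7),(225.6,195.1)],[(276.4,195.1),(288.3,188.8)])):
    for k,(p,q),z in("bar",b,.059),("slot",s,.16):
        P,Q=ray(c,*p,z),ray(c,*q,z);print(nm,k,(P+Q)/2,a(P,Q),np.linalg.norm(Q-P))
R=r.sense()["eef_rot"];print("tool x deg",np.degrees(np.arctan2(R[1,0],R[0,0])))
E
```

```text
scene bar [0.46291716 0.28627093 0.059     ] 108.50865370032948 0.042960447601426296
scene slot [0.51443199 0.08414064 0.16      ] 0.13536388953357914 0.043505088189630205
side bar [0.46359899 0.28518165 0.059     ] 118.81758434680091 0.04565036888722857
side slot [0.51605102 0.08380158 0.16      ] 176.21329466762106 0.0387962427585498
tool x deg 158.18432505481786
```

The crops show the black bar on the grey flange and the neck's slots. The bar is at about (0.463, 0.286), angle ~114°. The neck is at about (0.515, 0.083), slot angle ~178°. Moving above the cap.

Emit:
step_arm(increments=[[0.42,-0.31,-0.11,0,0,-0.015],[0.84,-0.63,-0.22,0,0,-0.03]], hand=0.6)

```text
time: 0.3
eef_pos: [0.2623, 0.4369, 0.2131]
eef_rot: [[-0.842, 0.54, -0.0], [0.54, 0.842, -0.0], [-0.0, -0.0, -1.0]]
wrist_force: [-0.3, -0.2, 0.3]
width: 0.0593
gripper_force: 0.0
```

Emit:
step_arm(increments=[[0.42,-0.31,-0.11,0,0,-0.015],[0.84,-0.63,-0.22,0,0,-0.03]])

```text
time: 0.5
eef_pos: [0.3303, 0.3854, 0.1954]
eef_rot: [[-0.724, 0.69, -0.0], [0.69, 0.724, -0.0], [-0.0, -0.001, -1.0]]
wrist_force: [0.3, -0.1, 0.5]
width: 0.0511
gripper_force: 0.0
```

Emit:
step_arm(increments=[[0.42,-0.31,-0.11,0,0,-0.015],[0.84,-0.63,-0.22,0,0,-0.03]])

```text
time: 0.7
eef_pos: [0.3977, 0.3349, 0.1779]
eef_rot: [[-0.582, 0.813, -0.0], [0.813, 0.582, -0.0], [0.0, -0.0, -1.0]]
wrist_force: [0.6, 1.1, 0.5]
width: 0.0511
gripper_force: 0.0
```

Emit:
step_arm(increments=[[0.42,-0.31,-0.11,0,0,-0.015],[0.84,-0.63,-0.22,0,0,-0.03],[0.84,-0.63,-0.22,0,0,-0.03],[0.84,-0.63,-0.22,0,0,-0.03],[0.84,-0.63,-0.22,0,0,-0.03]])

```text
time: 1.2
eef_pos: [0.4634, 0.2861, 0.1609]
eef_rot: [[-0.423, 0.906, -0.001], [0.906, 0.423, -0.0], [0.0, -0.001, -1.0]]
wrist_force: [0.1, 0.6, 0.7]
width: 0.0512
gripper_force: 0.0
```

```bash
python3 - <<'E'
from h import *
s=r.sense();c=r.camera_model("wrist");im=r.capture("wrist");cv2.imwrite("pics/w1.png",im[:,:,::-1])
print(s["time"],s["eef_pos"],s["joints"].round(1),np.degrees(np.arctan2(s["eef_rot"][1,0],s["eef_rot"][0,0])))
print(proj(c,[.4635,.286,.059]))
np.savez("w1.npz",**c)
E
```

```text
1.2 [0.46338732 0.28605504 0.16085223] [31.7  9.8 -8.  72.2  0.  96.6] 115.03281756421235
[277.26162905 205.69803782]
```

View pics/w1.png

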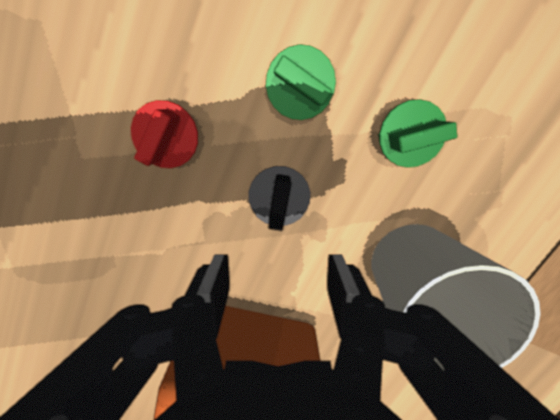

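The wrist picture shows the cap at (280,197), its bar nearly in line with the fingers' mid-plane and tilted a few degrees; red is at (165,135), greens at (300,82) and (415,132). The fingertips are at (215,275) and (342,275).

```bash
python3 - <<'E'
from h import *
c=dict(np.load("w1.npz"));im=cv2.imread("pics/w1.png");hsv=cv2.cvtColor(im,cv2.COLOR_BGR2HSV)
roi=np.zeros(im.shape[:2],np.uint8);roi[155:240,240:320]=1
g=im.max(2);bar=((g<30)&(roi>0)).astype(np.uint8)
cap=((hsv[:,:,1]<70)&(g<120)&(roi>0)).astype(np.uint8)|bar
for n,m in("bar",bar),("cap",cap):
    k,l,st,ce=cv2.connectedComponentsWithStats(m);i=1+st[1:,4].argmax();q=(l==i).astype(np.uint8)
    rc=cv2.minAreaRect(cv2.findNonZero(q));print(n,st[i],ce[i],rc)
    if n=="bar":
        b=cv2.boxPoints(rc);b=b[b[:,1].argsort()];P,Q=ray(c,*(b[0]+b[1])/2,.059),ray(c,*(b[2]+b[3])/2,.055)
        print("ends",P,Q,np.linalg.norm(P-Q),np.degrees(np.arctan2(*(P-Q)[1::-1])),"mid",(P+Q)/2)
    else: print("flange c",ray(c,st[i][0]+st[i][2]/2,st[i][1]+st[i][3]/2,.031),"diam px->", np.linalg.norm(ray(c,st[i][0],195,.031)-ray(c,st[i][0]+st[i][2],195,.031)))
E
```

```text
bar [270 175  21  54 798] [279.3245614  200.86466165] ((279.32891845703125, 201.46978759765625), (15.988249778747559, 53.75759506225586), 10.007980346679688)
ends [0.45720465 0.31273025 0.059     ] [0.4708088  0.26479947 0.055     ] 0.049984318613521476 105.8454753510097 mid [0.46400673 0.28876486 0.057     ]
cap [ 249  166   62   64 2906] [278.95492085 195.62319339] ((279.0000305175781, 195.0), (59.396968841552734, 59.396968841552734), 45.0)
flange c [0.46642271 0.28567423 0.031     ] diam px-> 0.0586999539695221
```

Emit:
step_arm(increments=[[0.02,0,-0.4,0,0,-0.011],[0.02,0.005,-0.8,0,0,-0.022],[0.02,0.005,-0.8,0,0,-0.022]])

```text
time: 1.55
eef_pos: [0.4624, 0.2857, 0.0934]
eef_rot: [[-0.295, 0.955, -0.006], [0.955, 0.295, -0.003], [-0.001, -0.006, -1.0]]
wrist_force: [-1.1, -0.3, -0.1]
width: 0.0512
gripper_force: 0.0
```

Emit:
step_arm(increments=[[0,0,-0.4,0,0,0],[0,0,-0.76,0,0,0],[0,0,-0.76,0,0,0],[0,0,-0.76,0,0,0]])

```text
time: 1.95
eef_pos: [0.4655, 0.2868, 0.0376]
eef_rot: [[-0.295, 0.955, 0.0], [0.955, 0.295, 0.0], [0.0, 0.0, -1.0]]
wrist_force: [-1.1, -0.2, 0.6]
width: 0.0512
gripper_force: 0.0
```

```bash
python3 - <<'E'
from h import *
im=r.capture("wrist");cv2.imwrite("pics/w2.png",im[:,:,::-1]);s=r.sense();print(s["eef_pos"],s["wrist_force"])
E
```

```text
[0.46620135 0.28713633 0.03836089] [ 1.09039921 -0.15881554 -0.06757989]
```

View pics/w2.png

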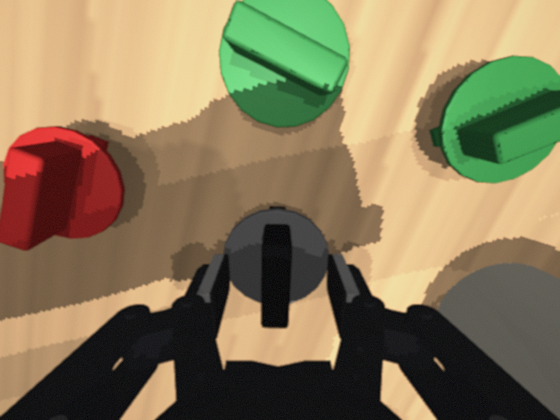

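The picture shows the bar (277,275) centred between the pads and parallel to them. Lowering slightly and gripping.

Emit:
step_arm(increments=[[0,0,-0.02,0,0,0],[0,0,-0.02,0,0,0],[0,0,-0.02,0,0,0],[0,0,-0.02,0,0,0],[0,0,-0.02,0,0,0],[0,0,-0.02,0,0,0]], hand=0, newtons=45)

```text
time: 2.6
eef_pos: [0.466, 0.2865, 0.0356]
eef_rot: [[-0.293, 0.956, 0.001], [0.956, 0.293, 0.001], [0.001, 0.001, -1.0]]
wrist_force: [-0.5, -0.9, 6.7]
width: 0.0131
gripper_force: 47.2
```

```bash
python3 - <<'E'
from h import *
s=r.sense();c=r.camera_model("wrist");im=r.capture("wrist");cv2.imwrite("pics/w3.png",im[:,:,::-1])
print(s["eef_pos"],s["wrist_force"],s["width"],s["gripper_force"],np.degrees(np.arctan2(s["eef_rot"][1,0],s["eef_rot"][0,0])))
hsv=cv2.cvtColor(im,cv2.COLOR_RGB2HSV);g=im.max(2)
# bar extent along centre column(s), top end of bar / flange far edge
p=proj(c,s["eef_pos"]);print("tcp px",p)
print(g[180:360:3,int(p[0])].tolist())
E
```

```text
[0.46599691 0.28645815 0.03555993] [-0.45115391 -0.90551287  6.74670209] 0.013111098700799705 47.21858561038971 107.06125154587444
tcp px [276.34580412 265.02056839]
[144, 144, 146, 143, 142, 141, 142, 135, 107, 52, 57, 76, 73, 72, 73, 36, 12, 16, 8, 9, 15, 14, 12, 17, 19, 17, 19, 12, 14, 20, 12, 13, 15, 16, 14, 14, 12, 17, 9, 12, 15, 15, 10, 15, 8, 15, 15, 11, 10, 16, 139, 220, 219, 221, 223, 223, 216, 214, 213, 216]
```

```bash
python3 - <<'E'
from h import *
s=r.sense();c=r.camera_model("wrist");R=s["eef_rot"];u=276.3
for n,v,z,e in("bar +x foot",225.5,.031,23),("bar -x top",329.5,.059,-23),("flange +x",205,.031,30):
    X=ray(c,u,v,z);print(n,(R.T@(X-s["eef_pos"])*1e3).round(1),"expected",e)
E
```

```text
bar +x foot [21.  -0.1  4.6] expected 23
bar -x top [-22.2   0.  -23.4] expected -23
flange +x [32.4 -0.1  4.6] expected 30
```

Emit:
step_arm(increments=[[0,0,0.3,0,0,0],[0,0,0.7,0,0,0],[0,0,1,0,0,0]])

```text
time: 2.95
eef_pos: [0.4655, 0.2861, 0.1158]
eef_rot: [[-0.293, 0.956, 0.0], [0.956, 0.293, 0.0], [0.0, 0.0, -1.0]]
wrist_force: [1.5, 0.2, -0.6]
width: 0.0129
gripper_force: 46.2
```

Emit:
step_arm(increments=[[0,0,0.5,0,0,0],[0,0,1,0,0,0],[0,0,1,0,0,0],[0,0,1,0,0,0]])

```text
time: 3.35
eef_pos: [0.4659, 0.2864, 0.1951]
eef_rot: [[-0.293, 0.956, 0.001], [0.956, 0.293, 0.001], [0.0, 0.002, -1.0]]
wrist_force: [0.2, 0.5, -3.0]
width: 0.0128
gripper_force: 46.4
```

Emit:
step_arm(increments=[[0.18,-0.28,0.2,0,0,0.022],[0.36,-0.56,0.3,0,0,0.044],[0.54,-0.85,0.4,0,0,0.066]])

```text
time: 3.65
eef_pos: [0.5083, 0.2173, 0.2247]
eef_rot: [[-0.659, 0.752, -0.003], [0.752, 0.659, -0.001], [0.001, -0.003, -1.0]]
wrist_force: [0.4, -0.1, -2.2]
width: 0.0132
gripper_force: 46.2
```

Emit:
step_arm(increments=[[0.18,-0.28,0.1,0,0,0.022],[0.36,-0.56,0.2,0,0,0.044],[0.54,-0.85,0.29,0,0,0.066]])

```text
time: 3.95
eef_pos: [0.5517, 0.149, 0.2477]
eef_rot: [[-0.906, 0.424, -0.003], [0.424, 0.906, -0.001], [0.003, -0.002, -1.0]]
wrist_force: [0.8, 0.9, -0.6]
width: 0.0132
gripper_force: 46.2
```

Emit:
step_arm(increments=[[0.18,-0.28,0,0,0,0.022],[0.36,-0.56,0,0,0,0.044],[0.54,-0.85,0,0,0,0.065],[0.54,-0.85,0,0,0,0.065],[0.54,-0.85,0,0,0,0.065],[0.54,-0.85,0,0,0,0.065]])

```text
time: 4.55
eef_pos: [0.5944, 0.0826, 0.2485]
eef_rot: [[-0.999, 0.036, -0.002], [0.036, 0.999, -0.0], [0.002, -0.0, -1.0]]
wrist_force: [0.6, -0.3, -0.2]
width: 0.013
gripper_force: 46.2
```

```bash
python3 - <<'E'
from h import *
s=r.sense();c=r.camera_model("wrist");im=r.capture("wrist");cv2.imwrite("pics/w4.png",im[:,:,::-1])
print(s["eef_pos"],s["joints"].round(1),s["wrist_force"],s["width"],np.degrees(np.arctan2(s["eef_rot"][1,0],s["eef_rot"][0,0])))
np.savez("w4.npz",**c);print(proj(c,[.515,.083,.16]))
E
```

```text
[0.59438117 0.08264582 0.24853331] [ 7.9 15.8 10.4 84.8  0.  10. ] [ 0.59854161 -0.31874029 -0.23314738] 0.013020951955148932 177.94108448043548
[274.46845191 108.33988763]
```

View pics/w4.png

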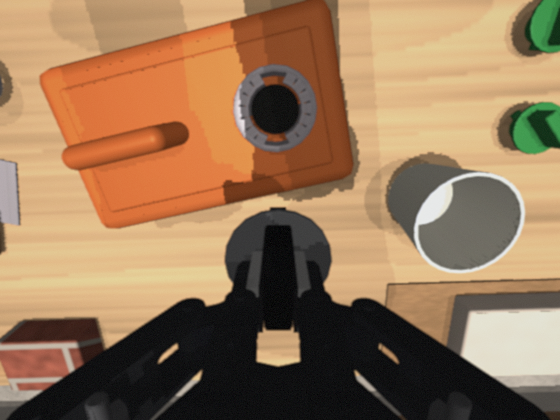

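The picture shows the neck collar at (275,108), with its slots at about (274,77) and (274,140). The cap sits in the gripper at (278,245). I'll crop in for detail.

```bash
python3 - <<'E'
from h import *
im=cv2.imread("pics/w4.png");cv2.imwrite("pics/c4.png",cv2.resize(im[58:158,225:325],(600,600),interpolation=cv2.INTER_CUBIC))
E
```

```text
(no output)
```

View pics/c4.png

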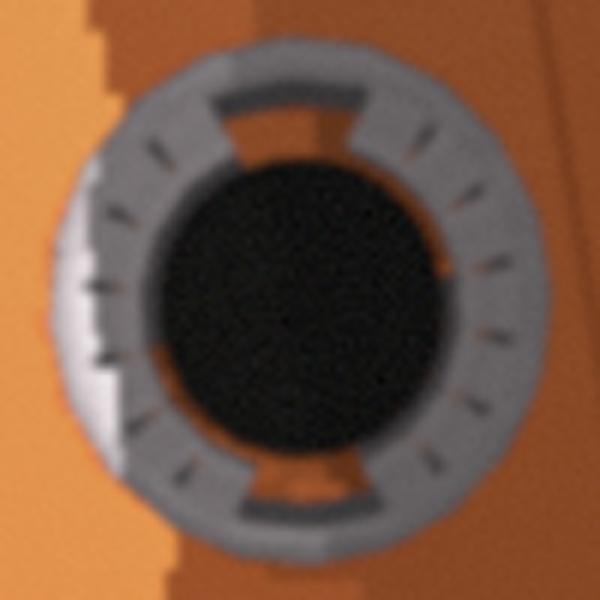

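The crop shows the slot mouths: outer mid-edges at crop (290,94) and (312,508), and the ring outline centred at (301,300).

```bash
python3 - <<'E'
from h import *
c=dict(np.load("w4.npz"));f=lambda x,y:ray(c,225+(x+.5)/6-.5,58+(y+.5)/6-.5,.16)
A,B=f(290,94),f(312,508);print(A,B,"mid",(A+B)/2,"len",np.linalg.norm(A-B),"ang",np.degrees(np.arctan2(*(A-B)[1::-1])))
C=f(301,300);print("ring",C,"diam",np.linalg.norm(f(52,300)-f(550,300)),np.linalg.norm(f(301,38)-f(301,562)))
s=r.sense();print(s["eef_pos"],"shift units to neck",((C-s["eef_pos"])/.08).round(3))
E
```

```text
[0.49129932 0.08282139 0.16      ] [0.53954103 0.08365219 0.16      ] mid [0.51542018 0.08323679 0.16      ] len 0.0482488608329377 ang -179.01337250979583
ring [0.51447982 0.08322709 0.16      ] diam 0.06092304588098832 0.06100705994009558
[0.59442472 0.08287019 0.24896198] shift units to neck [-0.999  0.004 -1.112]
```

Emit:
step_arm(increments=[[-0.5,0,0,0,0,0.0085],[-0.993,0.003,0,0,0,0.0085],[-0.993,0.003,-0.3,0,0,0.0085],[-0.993,0.003,-0.58,0,0,0.0085],[-0.993,0.003,-0.58,0,0,0.0085],[-0.993,0.003,-0.58,0,0,0.0085],[-0.993,0.003,-0.58,0,0,0.0085],[-0.993,0.003,-0.58,0,0,0.0085]])

```text
time: 5.4
eef_pos: [0.5163, 0.0827, 0.2044]
eef_rot: [[-1.0, -0.018, 0.002], [-0.018, 1.0, 0.0], [-0.002, 0.0, -1.0]]
wrist_force: [-0.1, 0.6, -0.8]
width: 0.0131
gripper_force: 46.2
```

```bash
python3 - <<'E'
from h import *
s=r.sense();im=np.hstack([r.capture("scene")[150:290,220:380],r.capture("side")[130:270,205:365]])
cv2.imwrite("pics/d5.png",cv2.resize(im[:,:,::-1],(800,350),interpolation=cv2.INTER_CUBIC))
print(s["eef_pos"],s["wrist_force"],s["moment"],np.degrees(np.arctan2(s["eef_rot"][1,0],s["eef_rot"][0,0])))
E
```

```text
[0.5163352  0.08268982 0.20442388] [-0.09268035  0.60279949 -0.77961198] [ 0.06318628 -0.00093821 -0.00404787] -178.9489392394917
```

View pics/d5.png

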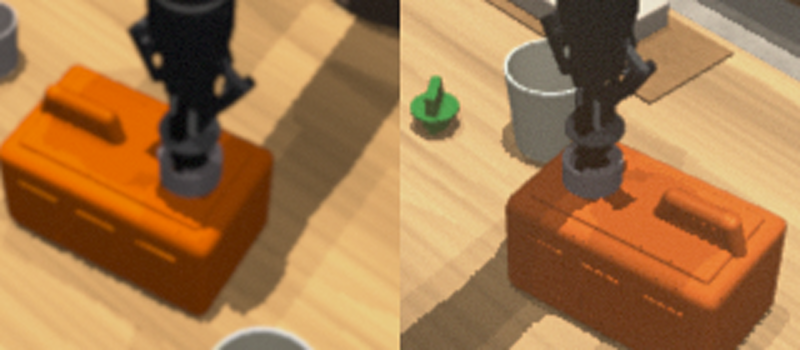

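The picture shows the cap centred just above the collar in both views. Lowering slowly.

Emit:
step_arm(increments=[[-0.015,0.005,-0.04,0,0,0],[-0.015,0.005,-0.08,0,0,0],[-0.015,0.005,-0.12,0,0,0],[-0.015,0.005,-0.15,0,0,0],[-0.015,0.005,-0.15,0,0,0],[-0.015,0.005,-0.15,0,0,0]])

```text
time: 6.1
eef_pos: [0.5144, 0.0828, 0.1912]
eef_rot: [[-1.0, -0.018, -0.0], [-0.018, 1.0, -0.0], [0.0, -0.0, -1.0]]
wrist_force: [-0.1, 0.6, -2.0]
width: 0.0132
gripper_force: 46.2
```

Emit:
step_arm(increments=[[0,0,-0.015,0,0,0],[0,0,-0.03,0,0,0],[0,0,-0.045,0,0,0],[0,0,-0.06,0,0,0],[0,0,-0.06,0,0,0],[0,0,-0.06,0,0,0]])

```text
time: 6.7
eef_pos: [0.5145, 0.0828, 0.1865]
eef_rot: [[-1.0, -0.018, -0.0], [-0.018, 1.0, 0.0], [0.0, 0.0, -1.0]]
wrist_force: [-0.3, 1.1, -1.3]
width: 0.0134
gripper_force: 46.2
```

At z 0.1865 the lugs are already below lip level and there's no force, so they are in the slots. Pressing.

Emit:
step_arm(increments=[[0,0,-0.02,0,0,0],[0,0,-0.04,0,0,0],[0,0,-0.06,0,0,0],[0,0,-0.08,0,0,0],[0,0,-0.1,0,0,0],[0,0,-0.1,0,0,0],[0,0,-0.1,0,0,0]])

```text
time: 7.4
eef_pos: [0.5147, 0.0828, 0.1789]
eef_rot: [[-1.0, -0.018, 0.001], [-0.018, 1.0, 0.0], [-0.001, 0.0, -1.0]]
wrist_force: [-1.2, -0.1, 5.5]
width: 0.013
gripper_force: 47.2
```

Emit:
step_arm(increments=[[0,0,-0.01,0,0,0],[0,0,-0.02,0,0,0],[0,0,-0.035,0,0,0],[0,0,-0.035,0,0,0],[0,0,-0.035,0,0,0],[0,0,-0.035,0,0,0]])

```text
time: 8.0
eef_pos: [0.5147, 0.0828, 0.1764]
eef_rot: [[-1.0, -0.018, 0.001], [-0.018, 1.0, 0.0], [-0.001, 0.0, -1.0]]
wrist_force: [-0.3, -0.2, 6.3]
width: 0.0133
gripper_force: 47.5
```

```bash
python3 - <<'E'
from h import *
s=r.sense();print(s["eef_pos"],s["wrist_force"],s["moment"],s["joints"].round(1))
E
```

```text
[0.51468273 0.08281955 0.17642878] [-0.29502551 -0.22077657  6.25752112] [-0.11494459  0.37828298  0.00369766] [ 9.1  7.1 -9.3 73.6 -0.   8.1]
```

Emit:
step_arm(increments=[[0,0,-0.012,0,0,0],[0,0,-0.024,0,0,0],[0,0,-0.024,0,0,0],[0,0,-0.024,0,0,0]])

```text
time: 8.4
eef_pos: [0.5147, 0.0829, 0.1747]
eef_rot: [[-1.0, -0.018, 0.001], [-0.018, 1.0, 0.0], [-0.001, 0.0, -1.0]]
wrist_force: [-2.0, -1.6, 8.1]
width: 0.0128
gripper_force: 47.6
```

Emit:
step_arm(increments=[[0,0,0,0,0,-0.006],[0,0,0,0,0,-0.012],[0,0,0,0,0,-0.018],[0,0,0,0,0,-0.024],[0,0,0,0,0,-0.024],[0,0,0,0,0,-0.024]])

```text
time: 9.0
eef_pos: [0.5152, 0.0829, 0.1749]
eef_rot: [[-0.991, 0.132, 0.002], [0.132, 0.991, 0.0], [-0.002, 0.001, -1.0]]
wrist_force: [-0.5, -0.4, 8.1]
width: 0.0127
gripper_force: 47.6
```

```bash
python3 - <<'E'
from h import *
s=r.sense();print(s["eef_pos"],s["wrist_force"],s["moment"],np.degrees(np.arctan2(s["eef_rot"][1,0],s["eef_rot"][0,0])))
E
```

```text
[0.5151537  0.08293983 0.17493765] [-0.51159573 -0.36532637  8.09308872] [ 0.02153812  0.25279848 -0.00502426] 172.39678927150948
```

No twist torque after 8.6°, so the lugs are under the lip. Completing the 60° turn.

Emit:
step_arm(increments=[[0,0,0,0,0,-0.012],[0,0,0,0,0,-0.024],[0,0,0,0,0,-0.036],[0,0,0,0,0,-0.048],[0,0,0,0,0,-0.06],[0,0,0,0,0,-0.072],[0,0,0,0,0,-0.084],[0,0,0,0,0,-0.096],[0,0,0,0,0,-0.104],[0,0,0,0,0,-0.112],[0,0,0,0,0,-0.12],[0,0,0,0,0,-0.12],[0,0,0,0,0,-0.12]])

```text
time: 10.3
eef_pos: [0.5153, 0.083, 0.175]
eef_rot: [[-0.632, 0.775, 0.003], [0.775, 0.632, 0.001], [-0.001, 0.002, -1.0]]
wrist_force: [0.3, -0.2, 8.8]
width: 0.0128
gripper_force: 47.6
```

```bash
python3 - <<'E'
from h import *
s=r.sense();print(s["eef_pos"],s["wrist_force"],s["moment"],np.degrees(np.arctan2(s["eef_rot"][1,0],s["eef_rot"][0,0])),s["width"])
E
```

```text
[0.51534986 0.082971   0.17499835] [ 0.296407   -0.23036938  8.83843252] [ 0.00395701  0.01642319 -0.03003897] 129.19459439594047 0.012764842007094232
```

Emit:
step_arm(increments=[[0,0,0,0,0,-0.008],[0,0,0,0,0,-0.015],[0,0,0,0,0,-0.022],[0,0,0,0,0,-0.022],[0,0,0,0,0,-0.022]])

```text
time: 10.8
eef_pos: [0.5154, 0.083, 0.175]
eef_rot: [[-0.519, 0.855, 0.003], [0.855, 0.519, 0.001], [-0.001, 0.003, -1.0]]
wrist_force: [-0.2, -0.2, 8.8]
width: 0.0125
gripper_force: 47.6
```

Emit:
step_arm(increments=[[0,0,0.014,0,0,0],[0,0,0.028,0,0,0],[0,0,0.042,0,0,0],[0,0,0.056,0,0,0],[0,0,0.056,0,0,0],[0,0,0.056,0,0,0]])

```text
time: 11.4
eef_pos: [0.5154, 0.083, 0.179]
eef_rot: [[-0.519, 0.855, 0.002], [0.855, 0.519, 0.001], [-0.001, 0.002, -1.0]]
wrist_force: [0.7, 0.1, 5.5]
width: 0.0129
gripper_force: 47.2
```

```bash
python3 - <<'E'
from h import *
s=r.sense();print(s["eef_pos"],s["wrist_force"],s["moment"],np.degrees(np.arctan2(s["eef_rot"][1,0],s["eef_rot"][0,0])),s["width"])
E
```

```text
[0.5153525  0.08301708 0.17903831] [0.69012355 0.11382002 5.50657427] [ 0.11679593 -0.22418644 -0.01894222] 121.2785781725075 0.012935785757313087
```

The cap is 5.6 mm below rest, so it's up inside the notch. Easing up until the notch takes the load, then releasing.

Emit:
step_arm(increments=[[0,0,0.01,0,0,0],[0,0,0.02,0,0,0],[0,0,0.02,0,0,0],[0,0,0.02,0,0,0]])

```text
time: 11.8
eef_pos: [0.5151, 0.083, 0.1802]
eef_rot: [[-0.519, 0.855, 0.001], [0.855, 0.519, 0.0], [-0.0, 0.001, -1.0]]
wrist_force: [2.8, 0.2, 5.1]
width: 0.0132
gripper_force: 47.0
```

Emit:
step_arm(increments=[[0,0,0,0,0,0],[0,0,0,0,0,0],[0,0,0,0,0,0],[0,0,0,0,0,0],[0,0,0,0,0,0],[0,0,0,0,0,0]], hand=0.55)

```text
time: 12.4
eef_pos: [0.5144, 0.0828, 0.1797]
eef_rot: [[-0.519, 0.855, -0.0], [0.855, 0.519, -0.0], [0.0, -0.0, -1.0]]
wrist_force: [0.2, -0.3, -0.4]
width: 0.0472
gripper_force: 0.0
```

Emit:
step_arm(increments=[[0,0,0.15,0,0,0],[0,0,0.5,0,0,0],[0,0,1,0,0,0],[0,0,1,0,0,0],[0,0,1,0,0,0],[0,0,1,0,0,0]])

```text
time: 13.0
eef_pos: [0.5143, 0.0828, 0.2594]
eef_rot: [[-0.519, 0.855, -0.001], [0.855, 0.519, -0.0], [0.0, -0.001, -1.0]]
wrist_force: [-1.6, 0.2, 0.5]
width: 0.0471
gripper_force: 0.0
```

```bash
python3 - <<'E'
from h import *
c=r.camera_model("wrist");w=r.capture("wrist");s=r.sense()
sc=r.capture("scene")[190:250,250:330]
im=np.hstack([cv2.resize(w,(480,360)),cv2.resize(np.vstack([sc,r.capture("side")[160:220,240:320]]),(320,360),interpolation=cv2.INTER_CUBIC)])
cv2.imwrite("pics/f6.png",im[:,:,::-1]);print(s["wrist_force"],s["eef_pos"],proj(c,[.515,.083,.204])*480/560)
E
```

```text
[-0.25131156  0.33290268 -0.98026081] [0.51403872 0.08274755 0.25900571] [238.34034429 193.81712899]
```

View pics/f6.png

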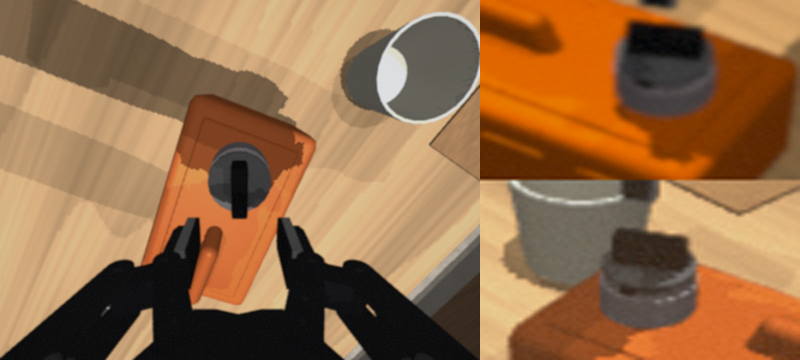

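The picture shows the cap seated level on the neck at (238,175), with its bar at the locked angle and the gripper clear. Handing in.

```bash
python3 -c "
from bench import r
print(r.job_done())"
```

```text
the job is handed in; nothing more can be done
None
```

The cap is on the neck, twisted 60° clockwise into the notches and released level and sprung up; push stayed near 10 N, twist was near zero at every reading, nothing else was touched that I saw, and I handed the job in at about 13 s, with no verdict returned.

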